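# Slacken the belt grinder: stop paddle, then hold the sprung tension arm down

### The job

The belt grinder on the garage bench is bare and I am about to slip a new belt over its wheels. Press the hinged stop paddle on the switch box down to its stop, then push the grinder's sprung tension arm down by its black palm grip, past the ratchet click and all or nearly all the way to its bottom stop, and finish while you are still holding it down there: the pawl is only a backstop, so do not let go. Never let the arm snap back up on the way, and leave the loose things on the bench where they are.

Things in the scene. Friction and masses are not known exactly. Their poses are not given: they have to be found in the camera images.
- grinder: Bench belt grinder, belt off, bolted down: base plate 280 x 340 mm, grey upright plate. Origin on the bench below the wheels, z up; yaw within 0.4 rad of 0. Wheels in its plane x = 0: platen, two 50 mm wheels and work rest at -y, 100 mm rubber drive wheel at +y; finned motor on the +x side. The tension arm on top (with a 70 mm idler wheel) points to +y; nothing stands higher than 310 mm.
- tension_pivot (a point): Point on the tension arm's hinge axis (which runs along the grinder's x), level across with the middle of the arm and grip: 65 mm to +x, 40 mm to -y and 215 mm above the grinder's origin.
- grip_top (a point): Centre of the top face of the black palm grip at the tension arm's free end: 90 mm long along the arm, 36 wide, 22 thick, 250 mm from tension_pivot. Axes: x = hinge axis, y = along the grinder's +y at rest; the arm and grip rise 0.20 rad towards the free end at rest. Height over the bench: 275 mm at rest, about 225 at the click, 191 at the bottom stop. Takes about 9 N at first, 16 N at the bottom.
- tension_arm (a joint): Angle of the sprung tension arm, rad: 0 = at rest on its upper stop, grows as the free end is pushed down (250 mm at the grip per rad), 0.34 = bottom stop. The ratchet pawl clicks in behind its tooth at about 0.20. Let go before that, the arm flies up; let go after it, it comes back to lie on the pawl at about 0.20. Nearly fully down means above 0.27.
- pawl (a joint): Angle of the small sprung ratchet pawl above the tension arm's pivot, rad: 0 = nose down on the quadrant; it lifts to about 0.11 while the tooth passes under it and falls back to 0 with the click. It works by itself, need not be touched.
- switch_box: Grey stop switch box 116 x 64 x 58 mm high screwed to the bench, to the right or to the left of the grinder; origin in the centre of its underside, z up. The paddle on its top is hinged along the edge at its +x end and its free edge points to its -x. Its yaw is within 0.6 rad of 0.
- paddle_press (a point): Where to press the stop paddle: on its top face, half-way across, 75 mm from the hinge (25 mm from the free edge). At rest about 83 mm above the bench; it goes about 15 mm down to the stop. The paddle is a black plastic flap 100 mm long (along the box's x), 60 mm wide, 4 mm thick, with fine ribs across it near the free edge.
- stop_paddle (a joint): Angle of the stop paddle, rad: 0 = raised by its spring (free edge 20 mm up), grows as it is pressed, 0.20 = down on its stop; above 0.17 counts as pressed. About 3 N to start and 6 N at the stop; it springs back when let go.
- parts_tray_mid (a point): Loose bystander: grey plastic tray of bolts, 130 x 100 x 40 mm high; the point is its centre. It stands on the side of the grinder where the switch box is not.
- wrench_grip (a point): Loose bystander: steel wrench, 160 mm long, lying on the grinder's base plate beside the motor; a point on its handle.
- spare_wheel_mid (a point): Loose bystander: spare rubber drive wheel, 100 mm across, 50 mm high, lying flat on the bench under the palm grip; its centre.
- bolt_jar_mid (a point): Loose bystander: clear jar, 60 mm across, 75 mm high, standing left in front of the grinder; its centre.
- belt_carton_mid (a point): Loose bystander: cardboard carton of new belts, 130 x 80 x 45 mm high; its centre.
- screwdriver_grip (a point): Loose bystander: screwdriver with a black handle, 200 mm long, lying; a point on its handle.
- mallet_grip (a point): Loose bystander: rubber mallet with a wooden handle, 280 mm long, lying; a point on its handle.
- oil_bottle_mid (a point): Loose bystander: white oil bottle, 58 mm across, 150 mm high, standing; its centre.
Mind the look-alikes: they are no part of the job. Of the things that look like the switch_box, the smaller one is meant.

How it is judged:
By the outcome, as a careful person would: the job done as asked, in the order asked, and still so for the second after the job is handed in, while the arm keeps its last pose, push and grip.
It also fails if it takes over 48 s, if anything falls off the work surface, if the arm or the gripper's body presses on something with over 40 N, if the wrist force passes 120 N, or if a joint passes its speed limit or range.

### The arm

A 6-joint arm with a two-finger parallel gripper is mounted at the origin on the work surface. World frame = base frame: x ahead of the robot, y to its left, z up, the work surface at z = 0. Lengths are in mm, angles in rad, forces in N, time in s.
With the tool pointing down it reaches from about 350 to 875 mm from the base axis. Payload 4.2 kg.
Tool frame: the origin (TCP) lies midway between the tips of the shut fingers; the grasp point (between the pads) lies 19 mm behind it; z points along the fingers, y is the direction in which the jaws open and shut (so a half turn about z gives the same grasp; the last joint's range is limited). The gripper opens to 85 mm and grips with 20 to 120 N. Pads are 22 mm wide; open, the fingers measure 114 mm over their backs; the gripper's body (76 mm by 85 mm) begins 54 mm behind the grasp point. The pads swing forward as they close: fully open they stand 13 mm farther back than shut.
Start: joints at [-1.022, 0.385, 0.008, 0, -1.194, -0.259], TCP at [178.616, -598.912, 191.412] pointing down, gripper open.
Joint ranges: [-3.14, 3.14], [-1.21, 2.06], [-1.07, 1.41], [-3.16, 2.05], [-2.99, -0.16], [-3.1, 3.1]. Speed limits (rad/s): [2.79, 2.79, 3.14, 3.14, 3.14, 3.14].

### API

Orientations are given as a unit quaternion [x, y, z, w].
In Python, from bench import readout, optics, workorder, nets gives the robot as it stands. The module is installed in compiled form; this text tells all that it offers.
- The arm moves only by the tool move_arm, never from a script. Its argument "steps" is a list of rows, each a list of 7 numbers: the opening, from -1 (shut) to 1 (fully open), so that 0 is half open, then the shift along the world's x, y, z in mm, then the turn, a rotation vector about the world's x, y, z in rad. In form: [[gripper, tx, ty, tz, wx, wy, wz], ...]. A call has 1 to 5 rows; each row is the pose to reach, as a shift and turn from the pose commanded when the call began; what a row does not reach only later rows make up. A row lasts 1/12 s, in which the tool goes at most 41.7 mm and 7.16 degrees, less where a joint would pass 70% of its speed; a pose out of reach is approached as far as the arm can. A call with a gripper value outside its range is refused whole. The fingers move at their own pace and stop on an object; the grip force is fixed at half the most. Time passes only in rows, so rows that repeat a pose let the fingers close. It gives the time, the measured TCP pose, the force and the opening at its end, in the units of the state.
- readout.read_state(): the state, without advancing time (a new reading comes with each control period).
- optics.get_image(name): name is "side" or "top"; returns a dict with "frame" (420x560x3 uint8, blue, green, red), "fx", "fy", "cx", "cy" (pixels), "k1" (the pictures are not rectified: a ray, as slopes to the right and down, at radius r is drawn at 1 + k1 r^2 times it, then the intrinsics apply), "rvec" (rotation vector, rad) and "tvec" (3), from world to camera coordinates, as OpenCV has them. Camera axes: x right, y down, z forward; pixel columns grow to the right and rows downward; lengths in mm; the calibration is good to about 2 mm. A picture is of the moment at which its call begins. There is no depth.
- workorder.job_done(): hands the job in, once; it reports no verdict.
Trained networks look in a picture, given as the dict that the camera call returned (one of the last four; its "shot" number tells which), for a name from the list of things; names that differ only in an ending like _2 or _b are one class to them, and where a whole thing is asked for, a point or a joint stands for the part that bears it (a point fixed in the world has none). Each returns a list of dicts, best first, with "conf" (0 to 1); they miss things now and then, are a little off and sometimes report something else, mostly with a low value. They report only what shows in the picture. A call takes as long as a camera call. They do not tell look-alikes from the thing itself.
- nets.silhouettes(name, picture): "region" (420x560 bool, what is visible of it) and "extent" ([left, top, right, bottom] in pixels, round what is visible of it).
- nets.tip_of(name, picture): "uv" ([column, row] in pixels: a listed point, or the origin of a listed thing).
The state is a dict: "clock": time; "joints": joint angles; "joint_vel": joint speeds; "joint_efforts": joint torques, N m; "position": TCP position; "ee_rot": TCP orientation; "contact_force": force on the tool from outside, world axes, zero at the start; "wrist_torque": the same for the moment, N m; "gripper_width": finger opening in mm.
Only numpy, scipy, OpenCV 4.12 (cv2) and the standard library are available. Lean on these libraries where they do the work, as an engineer would, in place of code of your own. Each camera call takes 0.05 s, during which the arm holds its last target.

## Working session

There is one attempt and no reset: what is moved stays moved. The work goes in short steps, Python scripts to look and compute and a tool call to move; the robot and the scene stay as the last step left them, time stands still between calls to the robot, and variables do not carry over. Pictures are saved under pics/ and viewed, and the job is handed in when it is done.

Besides the shell and the picture viewer there is one more tool, called after ">>>" as a command line: name --pt "numbers of a row" for each row, then --argument value for the rest. move_arm: Moves the arm, as the interface text tells. Its arguments: {"type":"object","properties":{"steps":{"type":"array","items":{"type":"array","items":{"type":"number"}}}},"required":["steps"]}

```bash
mkdir -p pics; cat > h.py <<'E'
import numpy as np, cv2
from bench import readout, optics, workorder, nets
def K(p): return np.array([[p['fx'],0,p['cx']],[0,p['fy'],p['cy']],[0,0,1.]])
def ray(p,uv):
    x=(uv[0]-p['cx'])/p['fx'];y=(uv[1]-p['cy'])/p['fy']
    q=cv2.undistortPoints(np.array([[uv]],float),K(p),np.array([p['k1'],0,0,0.]))[0,0]
    R,_=cv2.Rodrigues(np.array(p['rvec'],float));t=np.array(p['tvec'],float).ravel()
    d=R.T@np.array([q[0],q[1],1]);return -R.T@t,d/np.linalg.norm(d)
def atz(p,uv,z):
    o,d=ray(p,uv);return o+d*(z-o[2])/d[2]
def proj(p,X):
    return cv2.projectPoints(np.array(X,float).reshape(-1,1,3),np.array(p['rvec'],float),np.array(p['tvec'],float),K(p),np.array([p['k1'],0,0,0.]))[0][:,0]
def tri(ps,uvs):
    A=np.zeros((3,3));b=np.zeros(3)
    for p,u in zip(ps,uvs):
        o,d=ray(p,u);M=np.eye(3)-np.outer(d,d);A+=M;b+=M@o
    X=np.linalg.solve(A,b);return X,[np.linalg.norm(np.cross(X-ray(p,u)[0],ray(p,u)[1])) for p,u in zip(ps,uvs)]
E
python3 - <<'E'
from h import *
s=optics.get_image('side');t=optics.get_image('top')
for n,p in(('side',s),('top',t)):
    cv2.imwrite(f'pics/{n}0.png',p['frame'])
    print(n,ray(p,(280,210)))
    for name in ['grinder','tension_pivot','grip_top','switch_box','paddle_press','parts_tray_mid','oil_bottle_mid','bolt_jar_mid']:
        print(name,[(np.round(d['uv'],1).tolist(),round(d['conf'],2)) for d in nets.tip_of(name,p)][:4])
    for name in ['switch_box','stop_paddle']:
        print(name,[(np.round(d['extent'],0).tolist(),round(d['conf'],2),int(d['region'].sum())) for d in nets.silhouettes(name,p)][:4])
print(readout.read_state())
E
```

```text
side (array([ 642.82315256, 1408.7892201 , 1300.68378106]), array([-0.09165122, -0.78425295, -0.61363455]))
grinder [([287.9, 243.2], 0.77)]
tension_pivot [([273.1, 187.6], 0.81)]
grip_top [([255.1, 218.6], 0.58), ([290.6, 347.2], 0.55)]
switch_box [([380.5, 329.8], 0.77), ([291.4, 345.7], 0.74)]
paddle_press [([297.8, 329.8], 0.84), ([394.1, 307.0], 0.68)]
parts_tray_mid [([262.1, 186.9], 0.76)]
oil_bottle_mid [([217.2, 181.1], 0.7)]
bolt_jar_mid [([317.3, 301.8], 0.87)]
switch_box [([261.0, 320.0, 314.0, 360.0], 0.9, 1473), ([342.0, 297.0, 409.0, 346.0], 0.71, 2269)]
stop_paddle [([363.0, 294.0, 411.0, 323.0], 0.67, 1017), ([273.0, 322.0, 310.0, 336.0], 0.66, 617)]
top (array([ 189.18724933,   -8.04724888, 1838.28870239]), array([ 0.16182195, -0.00108307, -0.98681938]))
grinder [([285.9, 226.5], 0.77), ([307.6, 199.0], 0.48)]
tension_pivot []
grip_top [([232.6, 171.3], 0.96)]
switch_box [([164.9, 292.1], 0.8), ([159.9, 209.9], 0.78)]
paddle_press [([152.7, 209.2], 0.82), ([152.2, 294.6], 0.81)]
parts_tray_mid [([383.9, 207.7], 0.64)]
oil_bottle_mid [([389.9, 147.1], 0.85)]
bolt_jar
[... 297 characters left out ...]
rray([-1.02237842e+00,  3.84695314e-01,  7.90585370e-03,  1.57506432e-05,
       -1.19399392e+00, -2.58635788e-01]), 'joint_vel': array([-6.86937153e-04, -1.22741614e-03, -9.49781920e-05, -2.98425510e-04,
        1.05793622e-03,  7.82928720e-04]), 'joint_efforts': array([-1.57405539e-04, -3.92101264e+01,  1.88616586e+01,  4.19074461e+00,
       -4.47515895e-04, -2.27107186e-06]), 'position': array([ 178.62798046, -598.91533053,  191.41954396]), 'ee_rot': array([-1.44387499e-01,  9.89521223e-01, -8.82974853e-06, -4.19245747e-06]), 'contact_force': array([-0.01375482,  0.1068221 , -0.22299319]), 'wrist_torque': array([-0.0004032 , -0.05348921,  0.02223589]), 'gripper_width': 85.36507431244425}
```

View pics/side0.png

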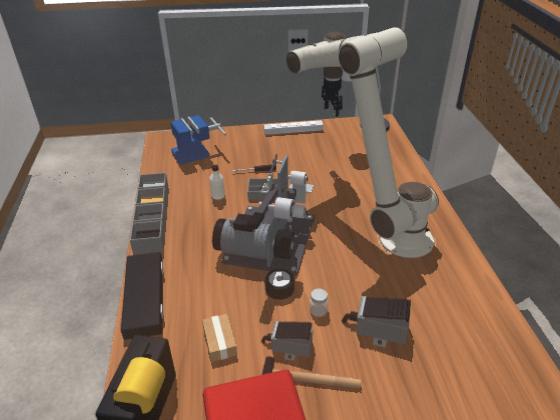

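View pics/top0.png

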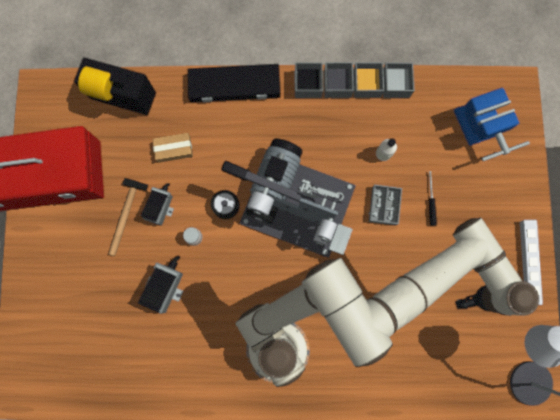

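```bash
python3 - <<'E'
import cv2
t=cv2.imread('pics/top0.png');s=cv2.imread('pics/side0.png')
cv2.imwrite('pics/t1.png',cv2.resize(t[120:330,120:400],None,fx=2.8,fy=2.8,interpolation=3))
cv2.imwrite('pics/s1.png',cv2.resize(s[150:370,200:420],None,fx=2.7,fy=2.7,interpolation=3))
E
```

```text
(no output)
```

View pics/t1.png

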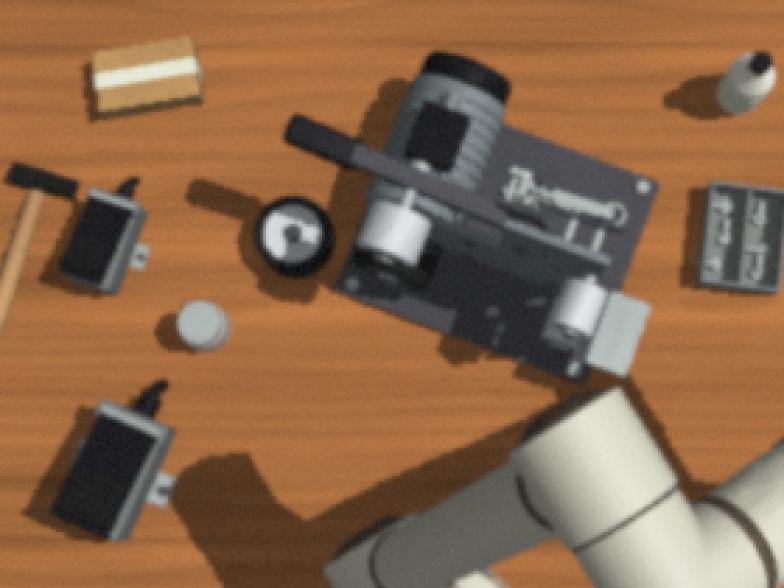

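View pics/s1.png

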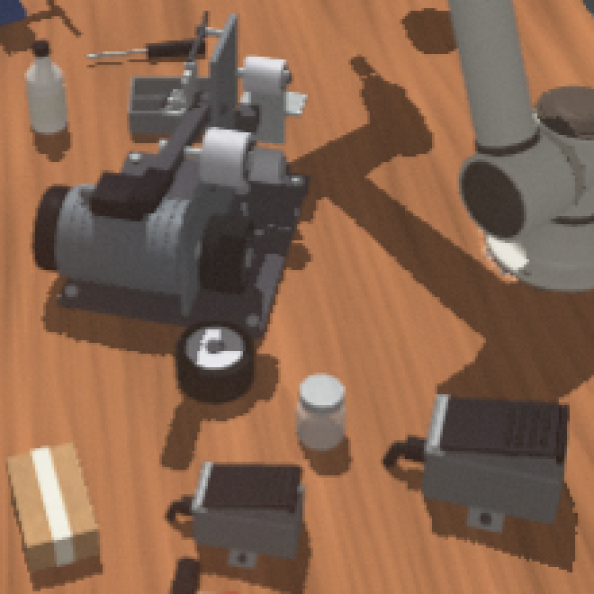

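```bash
python3 - <<'E'
from h import *
s=optics.get_image('side');t=optics.get_image('top')
def rd(v): return np.round(v,1).tolist()
T=lambda n,p,i=None:[d['uv'] for d in nets.tip_of(n,p)]
for n,z in (('paddle_press',83),('grip_top',275),('switch_box',0),('grinder',0),('tension_pivot',215),('bolt_jar_mid',37),('mallet_grip',15),('spare_wheel_mid',25),('belt_carton_mid',22)):
    a=T(n,s);b=T(n,t)
    print(n,'side',[rd(atz(s,u,z)) for u in a],'top',[rd(atz(t,u,z)) for u in b])
    for u in a:
        for v in b:
            X,e=tri([s,t],[u,v]); 
            if max(e)<15: print('   tri',rd(X),rd(e))
# paddle shapes
for n,p in(('s',s),('t',t)):
    for d in nets.silhouettes('stop_paddle',p):
        c=cv2.findContours(d['region'].astype(np.uint8),0,2)[0];c=max(c,key=cv2.contourArea)
        r=cv2.minAreaRect(c);print(n,d['conf'],d['extent'],[rd(atz(p,q,83)) for q in cv2.boxPoints(r)])
for d in nets.silhouettes('grip_top',t)[:2]:
    c=cv2.findContours(d['region'].astype(np.uint8),0,2)[0];c=max(c,key=cv2.contourArea)
    r=cv2.minAreaRect(c);print('arm',d['conf'],d['extent'],rd(cv2.boxPoints(r)))
E
```

```text
paddle_press side [[477.8, 428.7, 83.0], [175.3, 381.1, 83.0]] top [[480.6, 431.3, 83.0], [696.0, 363.6, 83.0]]
   tri [479.1, 430.8, 86.1] [1.0, 1.0]
grip_top side [[567.0, 116.4, 275.0], [539.8, -40.8, 275.0], [520.8, -163.2, 275.0]] top [[578.8, 124.8, 275.0], [451.3, -337.8, 275.0]]
   tri [572.0, 125.0, 283.7] [4.7, 4.7]
   tri [529.7, -431.3, -161.6] [5.3, 5.3]
   tri [551.1, 115.4, 385.6] [0.2, 0.2]
   tri [504.4, -394.0, 21.3] [10.7, 10.7]
   tri [538.5, 109.1, 451.4] [3.6, 3.6]
switch_box side [[501.6, 428.4, 0.0], [215.3, 398.2, 0.0]] top [[209.6, 394.2, 0.0], [499.8, 421.6, 0.0]]
   tri [500.9, 423.2, -6.8] [0.1, 0.1]
   tri [211.6, 394.7, -5.2] [2.1, 2.1]
grinder side [[434.5, -50.7, 0.0], [514.9, 516.5, 0.0]] top [[435.2, -44.6, 0.0]]
   tri [434.9, -44.6, 5.3] [0.4, 0.4]
tension_pivot side [[484.7, -97.3, 215.0], [528.4, 590.9, 215.0]] top [[484.5, -93.7, 215.0]]
   tri [484.5, -93.7, 217.4] [0.5, 0.5]
bolt_jar_mid side [[399.1, 295.4, 37.0]] top [[404.1, 292.8, 37.0]]
   tri [401.5, 293.7, 36.1] [2.7, 2.7]
mallet_grip side [[503.8, 528.9, 15.0]] top [[521.0, 542.7, 15.
[... 460 characters left out ...]
 321.8, 83.0], [116.0, 364.4, 83.0], [149.9, 443.5, 83.0]]
t 0.94 [141.3, 188.1, 164.9, 221.4] [[458.7, 473.3, 83.0], [559.5, 434.0, 83.0], [534.8, 376.6, 83.0], [434.5, 416.1, 83.0]]
t 0.58 [139.9, 264.4, 174.2, 315.8] [[164.4, 472.2, 83.0], [293.8, 410.6, 83.0], [258.8, 338.6, 83.0], [130.2, 400.5, 83.0]]
arm 0.67 [220.9, 157.2, 318.0, 212.5] [[211.39999389648438, 198.8000030517578], [223.39999389648438, 160.1999969482422], [318.29998779296875, 189.8000030517578], [306.20001220703125, 228.3000030517578]]
arm 0.5 [154.3, 133.8, 193.1, 165.8] [[151.10000610351562, 137.3000030517578], [189.60000610351562, 131.10000610351562], [193.8000030517578, 157.3000030517578], [155.3000030517578, 163.5]]
```

>>> move_arm --pt "-1 12 5 38 0 0 -0.1" --pt "-1 26 12 74 0 0 -0.2" --pt "-1 42 20 110 0 0 -0.3" --pt "-1 58 30 146 0 0 -0.4" --pt "-1 76 42 180 0 0 -0.5"

```text
clock: 2.67
position: [254.8, -556.6, 373.7]
ee_rot: [0.108, 0.994, -0.001, 0.0]
contact_force: [1.1, -1.1, 1.1]
gripper_width: 25.6
```

>>> move_arm --pt "-1 28 20 15 0 0 -0.1" --pt "-1 56 42 30 0 0 -0.17" --pt "-1 84 66 42 0 0 -0.17" --pt "-1 112 93 49 0 0 -0.17" --pt "-1 138 122 54 0 0 -0.17"

```text
clock: 3.08
position: [394.0, -433.9, 426.3]
ee_rot: [0.189, 0.982, -0.0, 0.001]
contact_force: [0.2, 0.2, -0.6]
gripper_width: -0.3
```

>>> move_arm --pt "-1 23 33 0 0 0 0" --pt "-1 45 66 0 0 0 0" --pt "-1 65 101 0 0 0 0" --pt "-1 84 137 0 0 0 0" --pt "-1 101 174 0 0 0 0"

```text
clock: 3.5
position: [494.4, -259.1, 425.3]
ee_rot: [0.189, 0.982, 0.0, 0.0]
contact_force: [0.5, -0.1, 0.1]
gripper_width: -0.0
```

>>> move_arm --pt "-1 15 38 0 0 0 0" --pt "-1 28 76 0 0 0 0" --pt "-1 38 115 0 0 0 0" --pt "-1 46 155 0 0 0 0" --pt "-1 52 196 0 0 0 0"

```text
clock: 3.92
position: [545.8, -62.9, 425.3]
ee_rot: [0.189, 0.982, -0.0, -0.0]
contact_force: [1.1, 0.3, -0.4]
gripper_width: 0.2
```

>>> move_arm --pt "-1 0 40 0 0 0 0" --pt "-1 -3 80 0 0 0 0" --pt "-1 -8 120 0 0 0 0" --pt "-1 -15 160 0 0 0 0" --pt "-1 -24 198 0 0 0 0"

```text
clock: 4.33
position: [521.1, 135.2, 425.3]
ee_rot: [0.189, 0.982, -0.0, -0.0]
contact_force: [1.4, 0.6, -1.4]
gripper_width: -0.4
```

>>> move_arm --pt "-1 -6 40 -5 0 0 0" --pt "-1 -12 79 -15 0 0 0" --pt "-1 -18 116 -30 0 0 0" --pt "-1 -24 152 -50 0 0 0" --pt "-1 -29 186 -72 0 0 0"

```text
clock: 4.75
position: [492.0, 321.3, 353.6]
ee_rot: [0.189, 0.982, 0.001, 0.001]
contact_force: [0.8, -0.1, 0.8]
gripper_width: 0.1
```

>>> move_arm --pt "-1 -4 30 -26 0 0 0" --pt "-1 -8 60 -52 0 0 0" --pt "-1 -11 86 -82 0 0 0" --pt "-1 -14 105 -115 0 0 0" --pt "-1 -15 110 -155 0 0 0"

```text
clock: 5.17
position: [477.6, 432.7, 198.1]
ee_rot: [0.188, 0.982, 0.002, 0.001]
contact_force: [1.2, 0.2, -0.0]
gripper_width: -0.2
```

>>> move_arm --pt "-1 0 0 -30 0 0 0" --pt "-1 0 0 -60 0 0 0" --pt "-1 0 0 -80 0 0 0" --pt "-1 0 0 -88 0 0 0" --pt "-1 0 0 -88 0 0 0"

```text
clock: 5.58
position: [476.8, 428.0, 108.1]
ee_rot: [0.189, 0.982, -0.002, -0.001]
contact_force: [-0.5, -0.1, -0.8]
gripper_width: -0.2
```

```bash
python3 - <<'E'
from h import *
s=optics.get_image('side');t=optics.get_image('top')
cv2.imwrite('pics/t2.png',cv2.resize(t['frame'][150:250,100:220],None,fx=5,fy=5,interpolation=3))
cv2.imwrite('pics/s2.png',cv2.resize(s['frame'][250:370,220:370],None,fx=5,fy=5,interpolation=3))
st=readout.read_state();print(st['clock'],st['position'],st['contact_force'])
for n,p,o in(('s',s,(220,250)),('t',t,(100,150))):
    print(n,(proj(p,[st['position'],[477,431,83]])-o)*5)
    print([(atz(p,d['uv'],83),d['conf']) for d in nets.tip_of('paddle_press',p)])
E
```

```text
5.6833 [478.44775577 429.77077744 111.73016461] [-0.49232384 -0.0411605   0.95335902]
s [[395.9556543  362.14502653]
 [398.38151339 395.45004169]]
[(array([472.14605318, 436.57307053,  83.        ]), 0.92), (array([177.35283812, 381.60441455,  83.        ]), 0.56), (array([517.88603121, 491.33419647,  83.        ]), 0.28)]
t [[251.92158696 292.7564807 ]
 [260.28299178 301.68838878]]
[(array([478.5533952 , 439.62169748,  83.        ]), 0.58)]
```

View pics/t2.png

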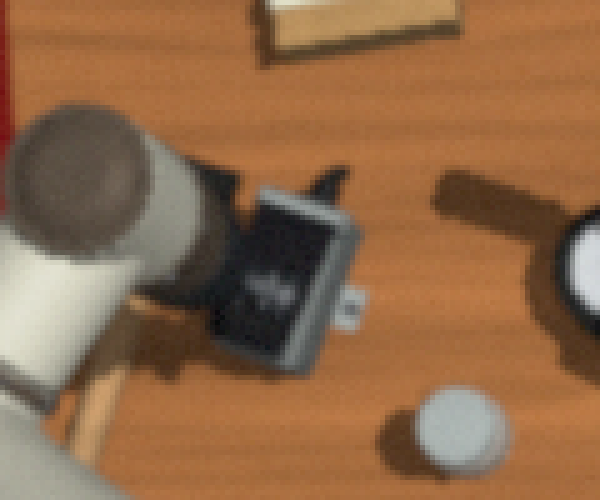

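View pics/s2.png

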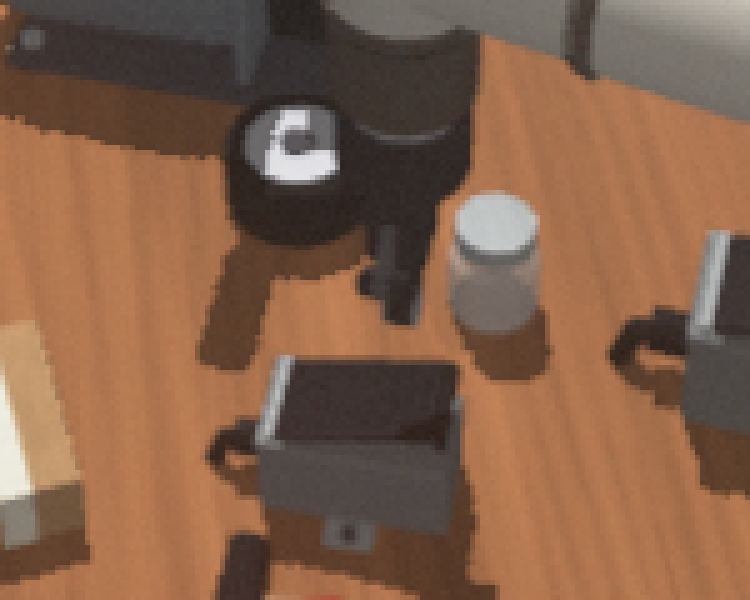

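```bash
python3 - <<'E'
from h import *
s=optics.get_image('side');t=optics.get_image('top')
print(tri([s,t],[(301,314.4),(153.6,208.4)]))
for n,p in(('s',s),('t',t)): 
  for z in (80,110,145,180): print(n,z,np.round(proj(p,[478,430,z]),1))
cv2.imwrite('pics/s3.png',cv2.resize(s['frame'][250:370,220:370],None,fx=5,fy=5,interpolation=0))
cv2.imwrite('pics/t3.png',cv2.resize(t['frame'][180:230,130:190],None,fx=10,fy=10,interpolation=0))
st=readout.read_state();print(st['clock'],st['position'],st['contact_force'],st['joints'])
E
```

```text
(array([473.41103347, 414.95836399, 129.72180134]), [np.float64(2.576001055190843), np.float64(2.576001055190877)])
s 80 [[299.3 329.5]]
s 110 [[299.4 322.9]]
s 145 [[299.4 314.9]]
s 180 [[299.5 306.7]]
t 80 [[152.6 210.2]]
t 110 [[150.4 208.8]]
t 145 [[147.9 207. ]]
t 180 [[145.2 205.2]]
5.8833 [478.31742326 429.86552567 112.35209292] [-0.42479201  0.03928107 -0.37855394] [ 9.83341759e-01  4.73960474e-01 -5.62682563e-02  2.72030281e-04
 -1.03709715e+00 -2.93444605e+00]
```

View pics/s3.png

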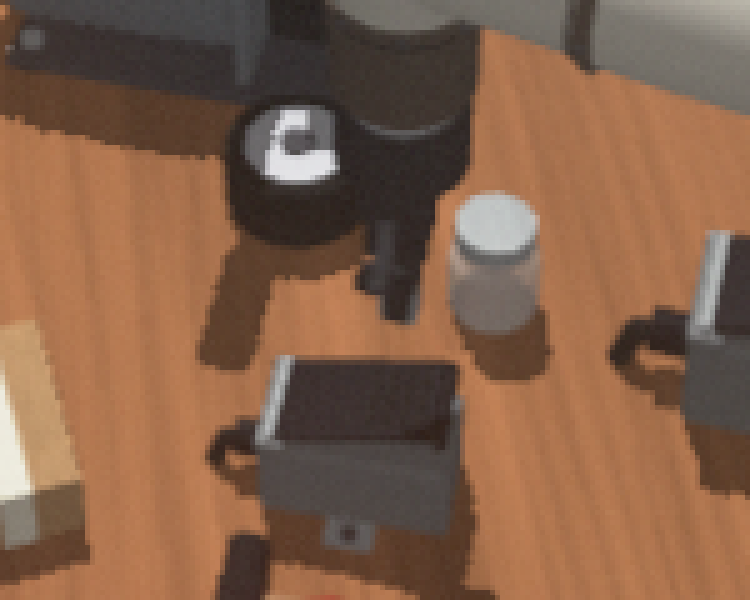

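View pics/t3.png

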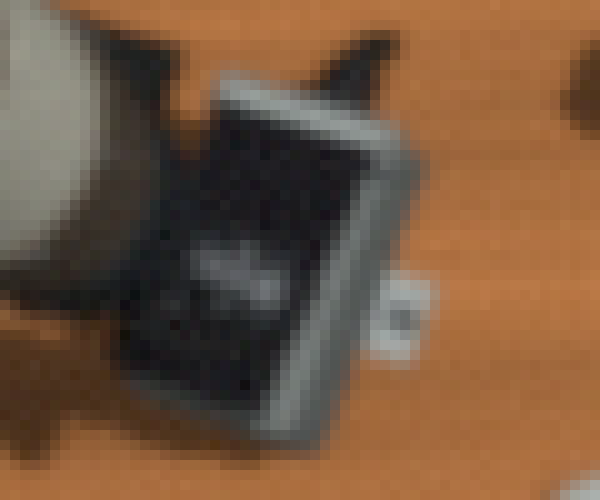

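```bash
python3 - <<'E'
from h import *
s=optics.get_image('side');t=optics.get_image('top')
for n,p in(('s',s),('t',t)):
  im=cv2.imread('pics/side0.png' if n=='s' else 'pics/top0.png')
  P=proj(p,[[178.6,-599,z] for z in (191,230,300,350)]+[[0,0,0],[85,0,0],[0,85,0],[-85,0,0],[0,-85,0]])
  print(n,np.round(P,1))
  o=np.array((285,60) if n=='s' else (430,230)); c=im[o[1]:o[1]+100,o[0]:o[0]+130].copy()
  c=cv2.resize(c,None,fx=6,fy=6,interpolation=3)
  for q in P[:4]: cv2.circle(c,tuple(int(v) for v in (q-o)*6),4,(0,0,255),-1)
  cv2.imwrite(f'pics/init_{n}.png',c)
E
```

```text
s [[329.4 123.6]
 [329.8 115.7]
 [330.6 101.1]
 [331.1  90.3]
 [405.6 239.8]
 [383.8 241.9]
 [413.1 254.9]
 [427.3 237.6]
 [398.7 225.6]]
t [[466.6 297.3]
 [471.  297.3]
 [479.6 297.4]
 [486.1 297.4]
 [277.4 349.9]
 [277.4 325.1]
 [252.9 349.9]
 [277.4 375. ]
 [302.  349.9]]
```

View pics/init_s.png

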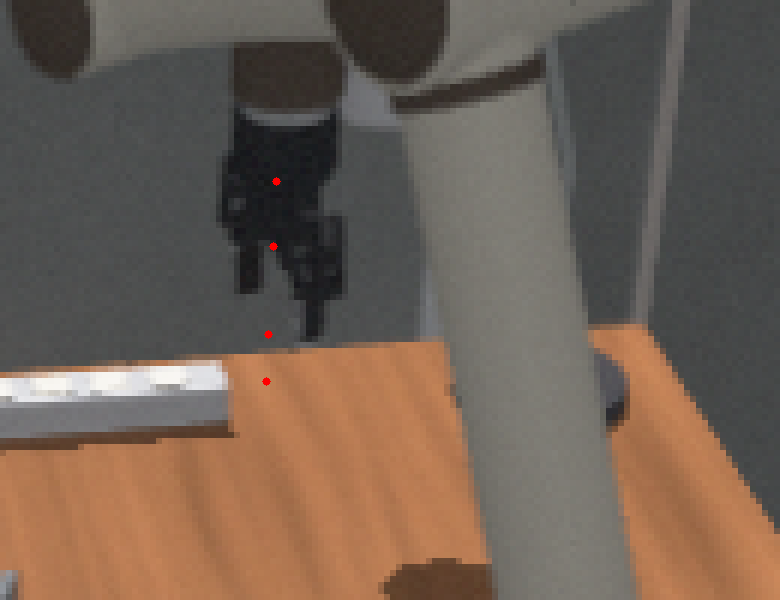

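View pics/init_t.png

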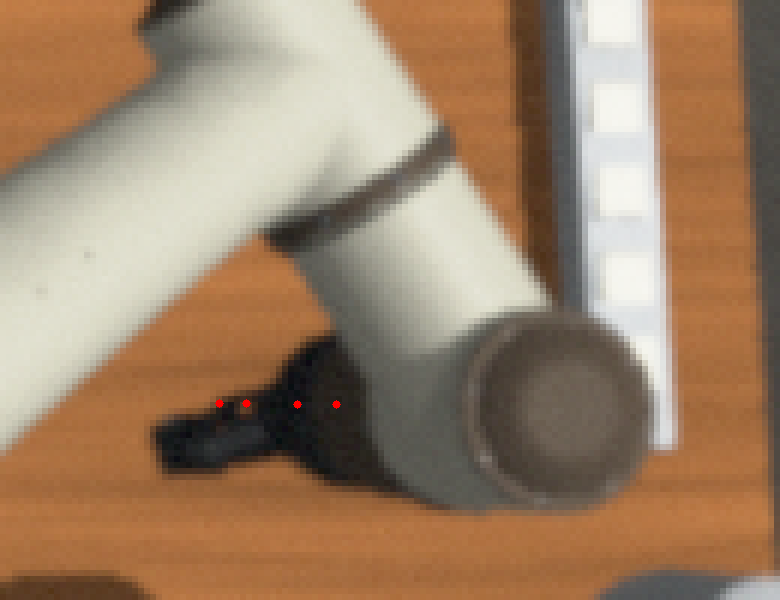

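```bash
python3 - <<'E'
from h import *
s=optics.get_image('side');t=optics.get_image('top')
j=np.array([-.286,.958,0]);c=np.array([178.6,-599,204])
for n,p,o in(('s',s,(285,60)),('t',t,(430,230))):
  P=proj(p,[c+50*j,c-50*j]); print(n,(P-o)*6)
print('near', tri([s,t],[(285+312/6,60+340/6),(430+165/6,230+445/6)]))
E
```

```text
s [[300.08238682 395.54718274]
 [235.75927401 337.38467912]]
t [[139.19576239 432.24641746]
 [316.50114707 375.23370523]]
near (array([ 158.42234282, -548.97844437,  249.46505577]), [np.float64(0.039084372144957455), np.float64(0.03908437214496066)])
```

>>> move_arm --pt "-1 0 0 -6 0 0 0" --pt "-1 0 0 -12 0 0 0" --pt "-1 0 0 -18 0 0 0" --pt "-1 0 0 -24 0 0 0" --pt "-1 0 0 -28 0 0 0"

```text
clock: 6.5
position: [477.2, 428.6, 80.9]
ee_rot: [0.189, 0.982, -0.001, -0.0]
contact_force: [0.4, 0.1, 0.7]
gripper_width: -0.1
```

```bash
python3 - <<'E'
from h import *
s=optics.get_image('side')
cv2.imwrite('pics/s4.png',cv2.resize(s['frame'][250:370,220:370],None,fx=5,fy=5,interpolation=2))
t=optics.get_image('top')
cv2.imwrite('pics/t4.png',cv2.resize(t['frame'][170:240,110:200],None,fx=8,fy=8,interpolation=2))
st=readout.read_state();print(st['clock'],st['position'],st['contact_force'])
E
```

```text
6.6 [477.133888   428.43441868  80.93991378] [-0.1189568  -1.22616353 -0.63061736]
```

View pics/s4.png

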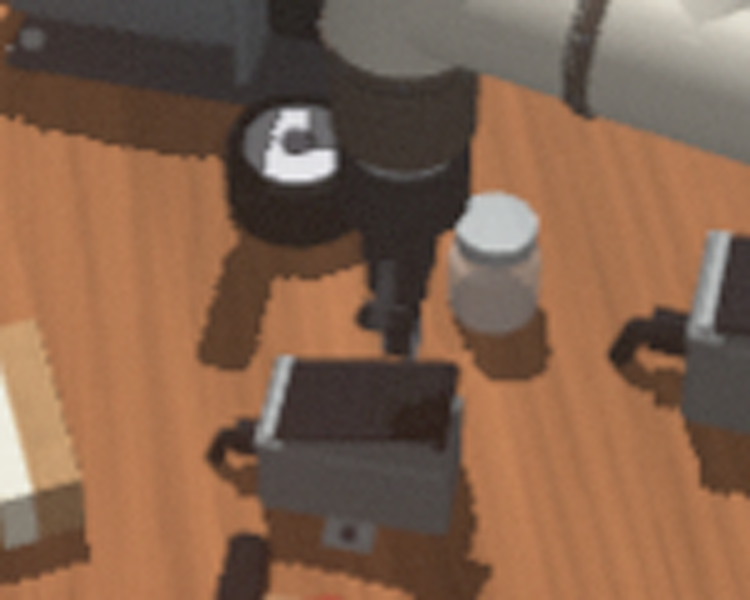

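View pics/t4.png

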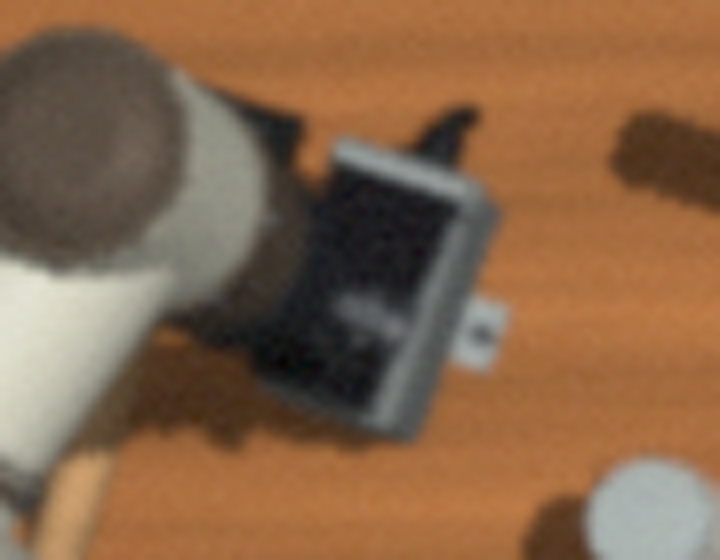

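```bash
python3 - <<'E'
from h import *
s=optics.get_image('side');t=optics.get_image('top')
print(tri([s,t],[(301,314.5),(158.3,209.5)]))
print(tri([s,t],[(300.6,321),(159.5,211.5)]))
print(tri([s,t],[(300.6,321),(153.5,207)]))
st=readout.read_state();print(st['joint_efforts'])
for p,o,k,n in ((s,(220,250),5,'s'),(t,(110,170),8,'t')):
  print(n,np.round((proj(p,[[477,428.5,81],[477,408,81],[477,408,100],[477,428,110]])-o)*k))
E
```

```text
(array([471.68201711, 402.54495265, 114.8155674 ]), [np.float64(2.9975779939379064), np.float64(2.99757799393788)])
(array([471.09210662, 404.27999356,  87.05599323]), [np.float64(1.15647883467634), np.float64(1.1564788346762092)])
(array([478.58046622, 421.26368726, 109.55321607]), [np.float64(5.705589930480991), np.float64(5.705589930481024)])
[-8.66816088e-03 -4.25194323e+01  1.65768725e+01  3.68115865e+00
 -8.42398906e-03 -2.23768421e-05]
s [[398. 394.]
 [392. 367.]
 [392. 346.]
 [398. 361.]]
t [[343. 323.]
 [390. 323.]
 [380. 316.]
 [328. 312.]]
```

>>> move_arm --pt "-1 0 0 -2 0 0 0" --pt "-1 0 0 -4 0 0 0" --pt "-1 0 0 -6 0 0 0" --pt "-1 0 0 -8 0 0 0" --pt "-1 0 0 -8 0 0 0"

```text
clock: 7.12
position: [477.4, 428.8, 73.9]
ee_rot: [0.189, 0.982, -0.0, -0.0]
contact_force: [-0.4, 0.0, 0.3]
gripper_width: -0.1
```

>>> move_arm --pt "-1 0 0 -2 0 0 0" --pt "-1 0 0 -4 0 0 0" --pt "-1 0 0 -6 0 0 0" --pt "-1 0 0 -8 0 0 0" --pt "-1 0 0 -8 0 0 0"

```text
clock: 7.53
position: [477.3, 428.8, 65.8]
ee_rot: [0.189, 0.982, -0.0, -0.0]
contact_force: [-1.1, -0.2, -0.2]
gripper_width: 0.0
```

```bash
python3 - <<'E'
from h import *
s=optics.get_image('side')
cv2.imwrite('pics/s5.png',cv2.resize(s['frame'][270:370,240:340],None,fx=6,fy=6,interpolation=2))
t=optics.get_image('top')
cv2.imwrite('pics/t5.png',cv2.resize(t['frame'][170:240,110:200],None,fx=8,fy=8,interpolation=2))
st=readout.read_state();print(st['clock'],st['position'],st['contact_force'])
E
```

```text
7.6333 [477.59921564 429.02953008  66.25344182] [-0.43861473  0.18119872 -0.01269233]
```

View pics/s5.png

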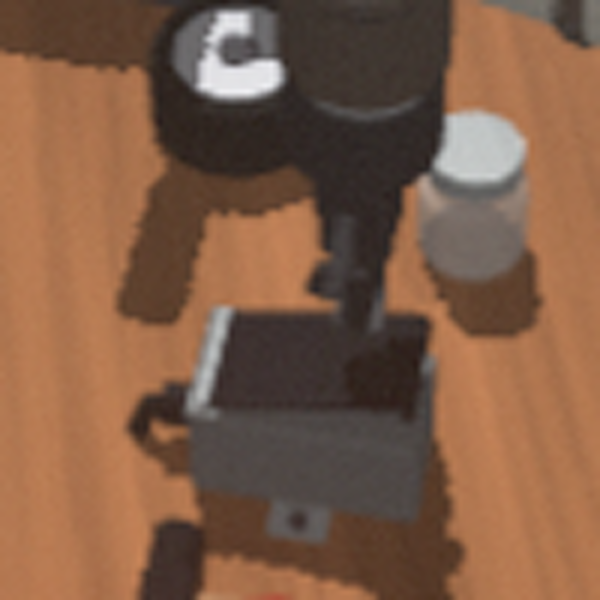

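View pics/t5.png

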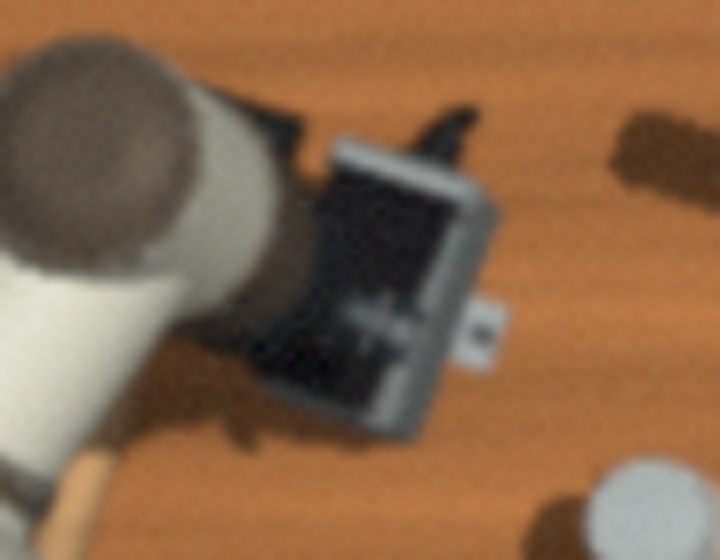

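```bash
python3 - <<'E'
from h import *
s=optics.get_image('side');t=optics.get_image('top')
for u in [(161,212.5),(160,211.5),(159,210.5)]:
  print(u,tri([s,t],[(300.3,325.3),u]))
for p,n in ((s,'s'),(t,'t')):
  for d in nets.silhouettes('stop_paddle',p)[:3]:
    print(n,d['conf'],d['extent'])
for z in (83,100): print(atz(t,(160.5,212),z), atz(s,(300.3,325.3),z))
E
```

```text
(161, 212.5) (array([471.29945223, 403.62308035,  66.51444068]), [np.float64(0.7231912487750985), np.float64(0.7231912487749947)])
(160, 211.5) (array([473.00193876, 406.58040853,  70.65772926]), [np.float64(1.913904832453389), np.float64(1.9139048324533543)])
(159, 210.5) (array([474.69714383, 409.52683819,  74.79130866]), [np.float64(3.09977289627644), np.float64(3.0997728962763667)])
s 0.88 [361.2, 295.1, 410.8, 321.8]
s 0.59 [270.5, 323.7, 310.4, 337.2]
t 0.64 [141.5, 186.6, 167.2, 221.9]
t 0.44 [154.4, 265.6, 176.3, 281.3]
[471.11868922 401.40680688  83.        ] [472.9161789  417.29690996  83.        ]
[468.38817858 397.4412376  100.        ] [475.28823854 431.13906631 100.        ]
```

>>> move_arm --pt "-1 0 0 -2 0 0 0" --pt "-1 0 0 -4 0 0 0" --pt "-1 0 0 -6 0 0 0" --pt "-1 0 0 -8 0 0 0" --pt "-1 0 0 -8 0 0 0"

```text
clock: 8.25
position: [477.3, 428.8, 57.7]
ee_rot: [0.189, 0.982, -0.001, -0.0]
contact_force: [-0.9, 0.2, 0.0]
gripper_width: 0.3
```

>>> move_arm --pt "-1 0 0 -2 0 0 0" --pt "-1 0 0 -4 0 0 0" --pt "-1 0 0 -6 0 0 0" --pt "-1 0 0 -6 0 0 0" --pt "-1 0 0 -6 0 0 0"

```text
clock: 8.67
position: [477.5, 429.0, 52.2]
ee_rot: [0.189, 0.982, -0.0, -0.0]
contact_force: [0.7, 0.8, -0.6]
gripper_width: -0.4
```

```bash
python3 - <<'E'
from h import *
s=optics.get_image('side')
cv2.imwrite('pics/s6.png',cv2.resize(s['frame'][270:370,240:340],None,fx=6,fy=6,interpolation=2))
t=optics.get_image('top')
cv2.imwrite('pics/t6.png',cv2.resize(t['frame'][170:240,110:200],None,fx=8,fy=8,interpolation=2))
st=readout.read_state();print(st['clock'],st['position'],st['contact_force'])
E
```

```text
8.7667 [477.66738849 429.15899545  52.46652515] [-0.67252652 -0.03579864  0.03333155]
```

View pics/s6.png

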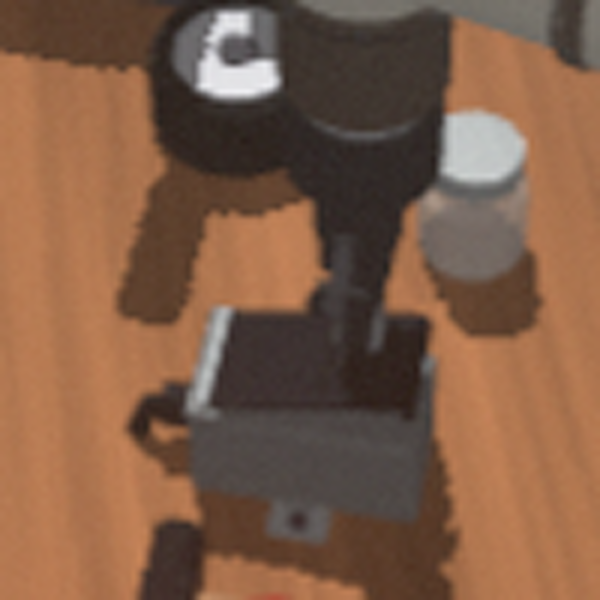

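View pics/t6.png

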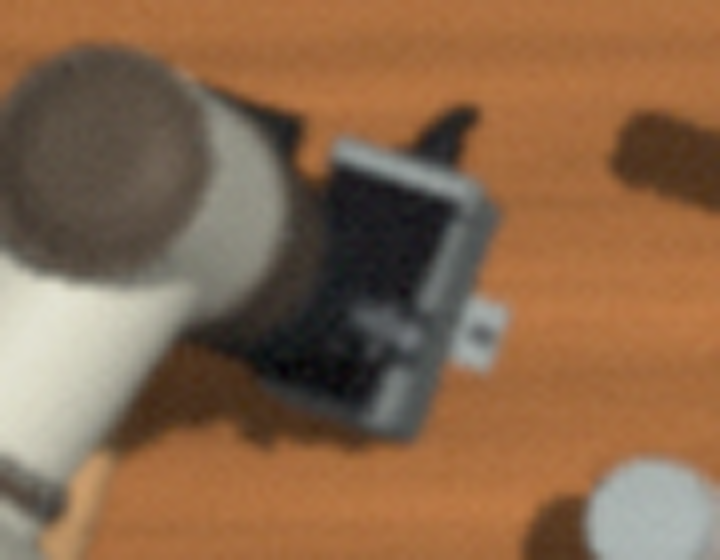

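>>> move_arm --pt "-1 0 0 -2 0 0 0" --pt "-1 0 0 -4 0 0 0" --pt "-1 0 0 -5 0 0 0" --pt "-1 0 0 -5 0 0 0"

```text
clock: 9.1
position: [477.4, 428.9, 47.0]
ee_rot: [0.189, 0.982, -0.0, -0.0]
contact_force: [-0.6, -0.4, -0.1]
gripper_width: 0.0
```

>>> move_arm --pt "-1 0 0 -2 0 0 0" --pt "-1 0 0 -4 0 0 0" --pt "-1 0 0 -5 0 0 0" --pt "-1 0 0 -5 0 0 0"

```text
clock: 9.43
position: [477.6, 429.4, 42.7]
ee_rot: [0.189, 0.982, 0.0, 0.0]
contact_force: [-1.5, 0.6, 3.8]
gripper_width: 0.0
```

>>> move_arm --pt "-1 0 0 -2 0 0 0" --pt "-1 0 0 -4 0 0 0" --pt "-1 0 0 -6 0 0 0" --pt "-1 0 0 -8 0 0 0" --pt "-1 0 0 -8 0 0 0"

```text
clock: 9.85
position: [477.5, 429.5, 34.3]
ee_rot: [0.189, 0.982, 0.0, 0.0]
contact_force: [-2.6, 1.9, 5.7]
gripper_width: -0.0
```

>>> move_arm --pt "-1 0 0 -2 0 0 0" --pt "-1 0 0 -3 0 0 0" --pt "-1 0 0 -4 0 0 0" --pt "-1 0 0 -4 0 0 0"

```text
clock: 10.18
position: [477.5, 429.6, 30.6]
ee_rot: [0.189, 0.982, 0.0, -0.0]
contact_force: [-3.1, 2.0, 6.0]
gripper_width: -0.4
```

>>> move_arm --pt "-1 0 0 -1 0 0 0" --pt "-1 0 0 -2 0 0 0" --pt "-1 0 0 -3 0 0 0" --pt "-1 0 0 -3 0 0 0"

```text
clock: 10.52
position: [477.3, 429.6, 28.2]
ee_rot: [0.189, 0.982, 0.0, -0.0]
contact_force: [-4.5, 1.6, 8.2]
gripper_width: 0.2
```

>>> move_arm --pt "-1 0 0 -1 0 0 0" --pt "-1 0 0 -2 0 0 0" --pt "-1 0 0 -2 0 0 0"

```text
clock: 10.77
position: [477.4, 429.7, 28.0]
ee_rot: [0.188, 0.982, 0.0, 0.0]
contact_force: [-6.8, 0.9, 15.1]
gripper_width: 0.2
```

```bash
python3 - <<'E'
from h import *
s=optics.get_image('side')
cv2.imwrite('pics/s7.png',cv2.resize(s['frame'][270:370,240:340],None,fx=6,fy=6,interpolation=2))
st=readout.read_state();print(st['clock'],st['position'],st['contact_force'])
E
```

```text
10.8167 [477.42379812 429.72586735  27.93363655] [-7.40931431 -0.10711141 14.62113476]
```

View pics/s7.png

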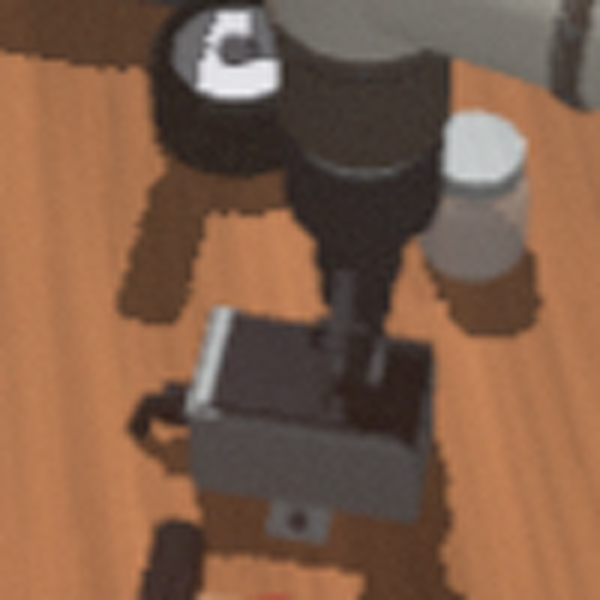

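>>> move_arm --pt "-1 0 0 15 0 0 0" --pt "-1 0 0 45 0 0 0" --pt "-1 2 -5 85 0 0 0" --pt "-1 10 -20 122 0 0 0" --pt "-1 18 -45 154 0 0 0"

```text
clock: 11.23
position: [496.1, 384.9, 180.8]
ee_rot: [0.188, 0.982, 0.0, 0.001]
contact_force: [0.5, 0.3, -0.5]
gripper_width: 0.0
```

>>> move_arm --pt "-1 8 -25 32 0 0 0" --pt "-1 17 -52 60 0 0 0" --pt "-1 27 -84 85 0 0 0" --pt "-1 38 -118 100 0 0 0" --pt "-1 48 -155 110 0 0 0"

```text
clock: 11.65
position: [544.6, 227.8, 291.0]
ee_rot: [0.189, 0.982, 0.001, 0.001]
contact_force: [0.6, 0.3, -0.5]
gripper_width: -0.1
```

>>> move_arm --pt "-1 10 -34 0 0 0 0" --pt "-1 20 -66 0 0 0 0" --pt "-1 26 -90 0 0 0 0" --pt "-1 30 -102 0 0 0 0" --pt "-1 30 -102 0 0 0 0"

```text
clock: 12.07
position: [574.0, 124.4, 288.5]
ee_rot: [0.191, 0.982, -0.001, -0.001]
contact_force: [-0.8, 1.0, 0.3]
gripper_width: 0.2
```

```bash
python3 - <<'E'
from h import *
s=optics.get_image('side')
t=optics.get_image('top')
cv2.imwrite('pics/s8.png',cv2.resize(s['frame'][150:290,190:340],None,fx=5,fy=5,interpolation=2))
cv2.imwrite('pics/t8.png',cv2.resize(t['frame'][120:250,180:340],None,fx=5,fy=5,interpolation=2))
st=readout.read_state();print(st['clock'],st['position'],st['contact_force'])
for n,p,o in (('s',s,(190,150)),('t',t,(180,120))):
  print(n,np.round((proj(p,[st['position'],st['position']+[0,0,40],[575,126,275]])-o)*5), [(np.round(d['uv'],1),d['conf'],np.round(atz(p,d['uv'],275))) for d in nets.tip_of('grip_top',p)])
E
```

```text
12.1667 [573.61710155 126.85529216 288.59035087] [-0.44746981  0.01195627  0.14089186]
s [[324. 323.]
 [321. 273.]
 [323. 339.]] [(array([255.7, 215.8]), 0.87, array([570., 116., 275.])), (array([274.9, 187.5]), 0.21, array([491., -30., 275.]))]
t [[277. 241.]
 [271. 225.]
 [280. 244.]] [(array([234.2, 167.3]), 0.67, array([580., 132., 275.]))]
```

View pics/s8.png

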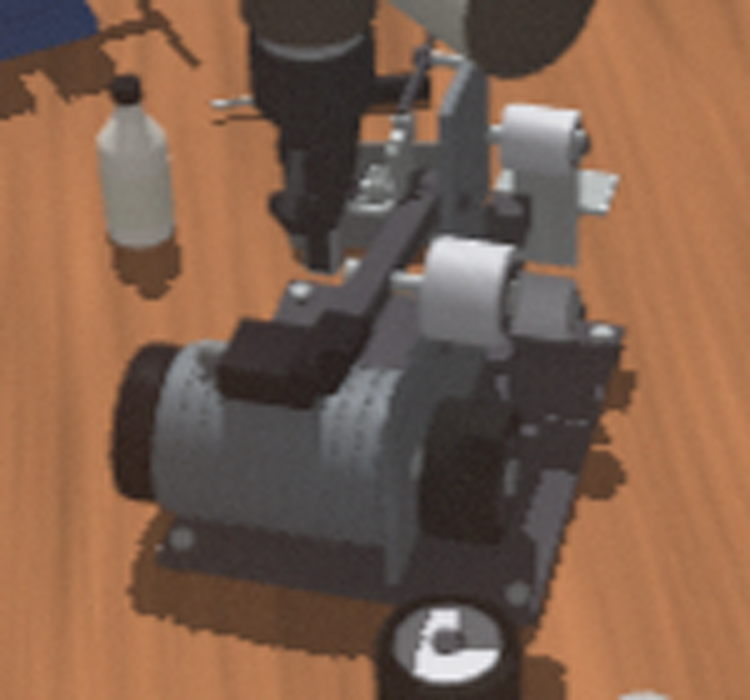

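View pics/t8.png

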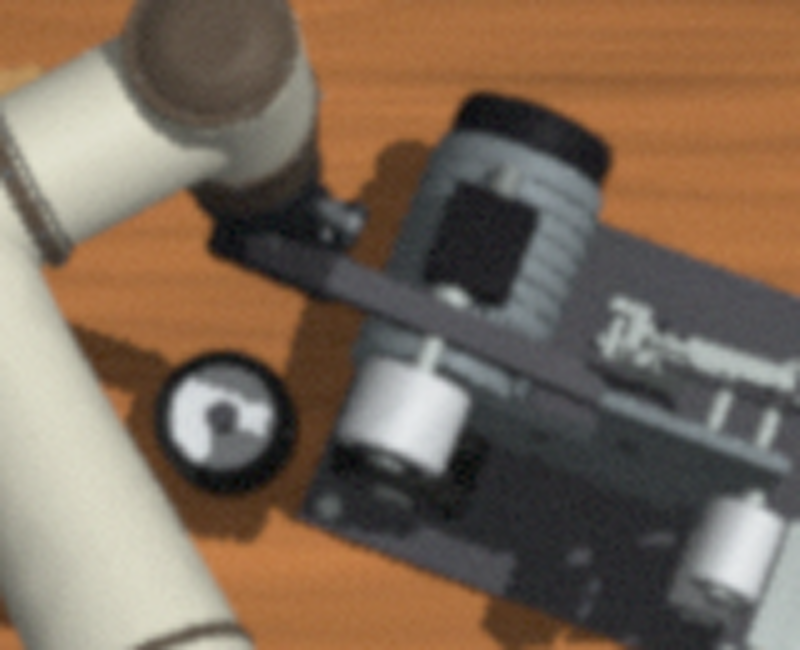

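```bash
python3 - <<'E'
from h import *
s=optics.get_image('side');t=optics.get_image('top')
a=cv2.resize(s['frame'][190:240,225:285],None,fx=10,fy=10,interpolation=2)
b=cv2.imread('pics/top0.png')[150:200,210:270];b=cv2.resize(b,None,fx=10,fy=10,interpolation=2)
def grip(cx,cy,yaw,z=275,th=0.2):
  u=np.array([-np.sin(yaw)*np.cos(th),np.cos(yaw)*np.cos(th),np.sin(th)]);v=np.array([np.cos(yaw),np.sin(yaw),0]);c=np.array([cx,cy,z])
  n=np.cross(v,u); 
  return np.array([c+u*i*45+v*j*18 for i,j in((1,1),(1,-1),(-1,-1),(-1,1))]+[c])
for c,yaw,col in (((575,126),-.38,(0,255,0)),((573,121),-.38,(0,0,255))):
  for im,p,o in ((a,s,(225,190)),(b,t,(210,150))):
    P=((proj(p,grip(*c,yaw))-o)*10+5).astype(int); cv2.polylines(im,[P[:4]],True,col,1); cv2.circle(im,tuple(map(int,P[4])),3,col,-1)
cv2.imwrite('pics/ga.png',cv2.convertScaleAbs(a,alpha=1.6,beta=20));cv2.imwrite('pics/gb.png',cv2.convertScaleAbs(b,alpha=1.6,beta=20))
print(atz(t,(235,170.4),275))
E
```

```text
[569.96530418 129.04471267 275.        ]
```

View pics/ga.png

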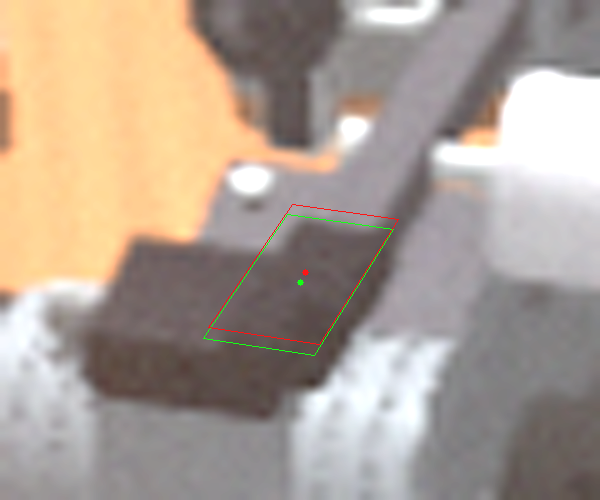

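View pics/gb.png

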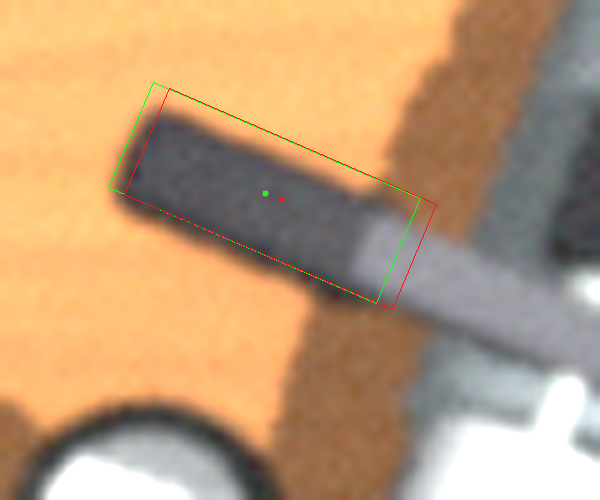

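>>> move_arm --pt "-1 -1 2 -12 0 0 0" --pt "-1 -2 4 -25 0 0 0" --pt "-1 -2 5 -36 0 0 0" --pt "-1 -2 5 -44 0 0 0" --pt "-1 -2 5 -48 0 0 0"

```text
clock: 12.78
position: [570.9, 132.4, 239.9]
ee_rot: [0.189, 0.982, -0.001, -0.001]
contact_force: [-0.3, -0.5, 0.0]
gripper_width: -0.1
```

>>> move_arm --pt "-1 0 0 -3 0 0 0" --pt "-1 0 0 -6 0 0 0" --pt "-1 0 0 -9 0 0 0" --pt "-1 0 0 -12 0 0 0" --pt "-1 0 0 -13 0 0 0"

```text
clock: 13.2
position: [572.5, 133.5, 231.7]
ee_rot: [0.188, 0.982, 0.002, 0.002]
contact_force: [-4.7, 4.2, 10.5]
gripper_width: 0.1
```

>>> move_arm --pt "-1 0 0 -5 0 0 0" --pt "-1 0 0 -10 0 0 0" --pt "-1 0 1 -15 0 0 0" --pt "-1 0 1 -20 0 0 0" --pt "-1 0 1 -24 0 0 0"

```text
clock: 13.62
position: [574.8, 136.2, 209.3]
ee_rot: [0.188, 0.982, 0.004, 0.005]
contact_force: [-3.4, 8.2, 12.6]
gripper_width: -0.0
```

```bash
python3 - <<'E'
from h import *
s=optics.get_image('side')
t=optics.get_image('top')
cv2.imwrite('pics/s9.png',cv2.resize(s['frame'][150:290,190:340],None,fx=5,fy=5,interpolation=2))
st=readout.read_state();print(st['clock'],st['position'],st['contact_force'])
E
```

```text
13.7167 [574.83407807 136.2362363  208.9974699 ] [-2.61280445  7.16853983 11.82700897]
```

View pics/s9.png

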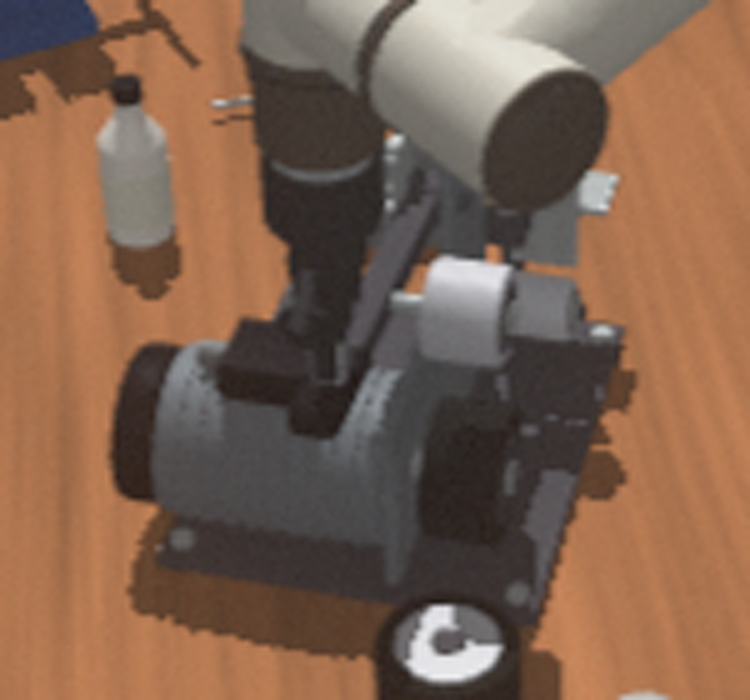

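>>> move_arm --pt "-1 1 1 -6 0 0 0" --pt "-1 2 2 -12 0 0 0" --pt "-1 2 3 -18 0 0 0" --pt "-1 2 3 -24 0 0 0" --pt "-1 2 3 -30 0 0 0"

```text
clock: 14.13
position: [575.7, 138.1, 179.0]
ee_rot: [0.188, 0.982, 0.003, 0.003]
contact_force: [-4.9, 5.8, 13.3]
gripper_width: 0.2
```

>>> move_arm --pt "-1 0 0 -5 0 0 0" --pt "-1 0 0 -10 0 0 0" --pt "-1 0 0 -14 0 0 0" --pt "-1 0 0 -16 0 0 0" --pt "-1 0 0 -16 0 0 0"

```text
clock: 14.55
position: [575.7, 137.8, 163.0]
ee_rot: [0.188, 0.982, 0.002, 0.003]
contact_force: [-4.3, 4.1, 15.0]
gripper_width: 0.1
```

Now towards the bottom stop (reported z about 151).

>>> move_arm --pt "-1 0 0 -3 0 0 0" --pt "-1 0 0 -6 0 0 0" --pt "-1 0 0 -9 0 0 0" --pt "-1 0 0 -10 0 0 0" --pt "-1 0 0 -10 0 0 0"

```text
clock: 14.97
position: [575.4, 137.3, 153.3]
ee_rot: [0.188, 0.982, 0.002, 0.003]
contact_force: [-6.0, 3.6, 15.3]
gripper_width: -0.1
```

>>> move_arm --pt "-1 0 0 -1 0 0 0" --pt "-1 0 0 -2 0 0 0" --pt "-1 0 0 -3 0 0 0" --pt "-1 0 0 -3 0 0 0"

```text
clock: 15.3
position: [575.4, 137.1, 151.0]
ee_rot: [0.188, 0.982, 0.001, 0.003]
contact_force: [-7.6, 1.9, 17.9]
gripper_width: -0.0
```

>>> move_arm --pt "-1 0 0 -1 0 0 0" --pt "-1 0 0 -2 0 0 0" --pt "-1 0 0 -2 0 0 0" --pt "-1 0 0 -2 0 0 0"

```text
clock: 15.63
position: [575.5, 137.1, 150.8]
ee_rot: [0.188, 0.982, 0.002, 0.004]
contact_force: [-9.8, 2.6, 23.5]
gripper_width: -0.0
```

```bash
python3 - <<'E'
from h import *
s=optics.get_image('side')
t=optics.get_image('top')
cv2.imwrite('pics/s10.png',cv2.resize(s['frame'][150:350,190:420],None,fx=3.4,fy=3,interpolation=2))
cv2.imwrite('pics/t10.png',t['frame'])
st=readout.read_state();print(st['clock'],st['position'],st['contact_force'])
E
```

```text
15.7333 [575.47003461 137.06633259 150.76155965] [-8.82616068  1.56495266 24.23461163]
```

View pics/s10.png

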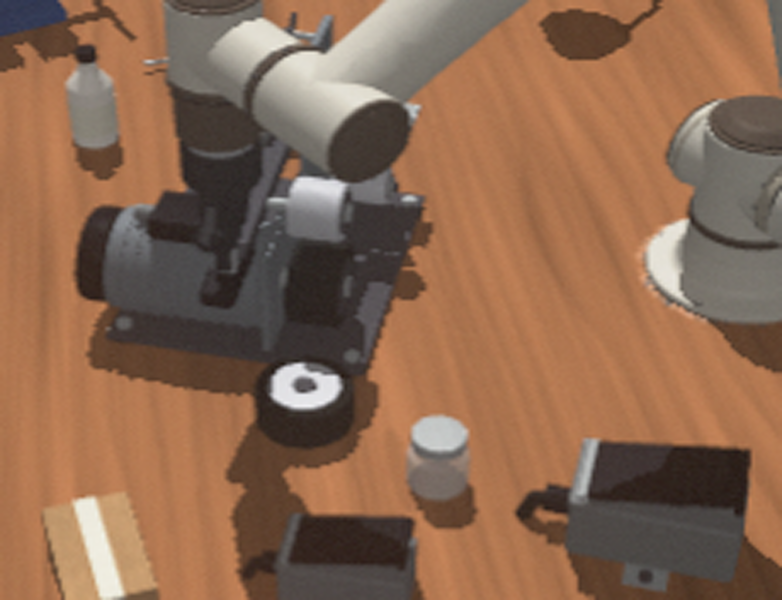

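View pics/t10.png

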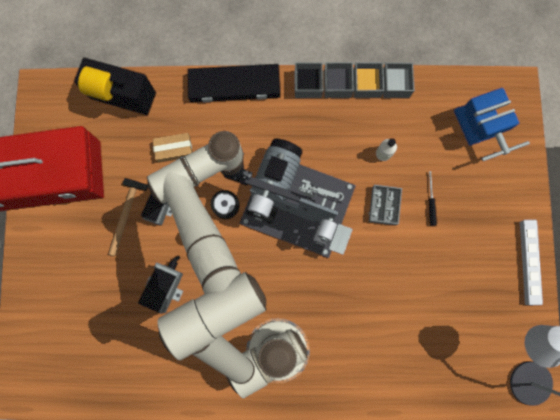

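```bash
python3 -c "
from bench import readout,workorder
print(workorder.job_done()); s=readout.read_state();print(s['clock'],s['position'],s['contact_force'])"
```

```text
the job is handed in; nothing more can be done
None
the job is handed in; nothing more can be done
```

I pressed the stop paddle on the smaller switch box down to its stop. I then pushed the tension arm to its bottom stop and handed in at about 15.7 s with the fingers still holding it down.

- **Paddle:** it moved about 16 mm from first contact. It then stopped moving while the force rose to 15 N, and the side picture showed it lying flat.
- **Tension arm:** the grip moved about 83 mm, against 84 mm expected. It went past the click point without being let go. At the end it stayed still while the force rose from 15 to 24 N, so I take it to be on the bottom stop. I did not observe the click itself; I infer it from the travel.
- **Loose things:** in the last pictures those I could see stood where they did at the start. The arm hid the jar in the top view, but the side view showed it in place.
- **Height disagreement:** the reported tool height read about 40 mm lower than where the fingertips really were. Both the pictures and the contact heights at the paddle and the grip showed this. I judged contact by force and picture and allowed for the 40 mm at the grip.
- **Not checked:** reading the state after handing in returned nothing, so I have no check of the last second of holding.

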